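# Draw the tongs out of the sliding-top macaron case

### The job

Slide the cover of the macaron case fully open and leave it open, then take the pastry tongs out: they are longer than the opening, so tilt them bow end up and draw them out on the slant from under the fixed pane, without forcing them against that pane or disturbing the macarons. Finish while still holding the tongs in the gripper, steady and clear of the case, every part of them more than 10 cm above the counter.

Things in the scene. Friction and masses are not known exactly. Their poses are not given: they have to be found in the camera images.
- case: Low sliding-top case fixed on the counter, clear walls, wooden base, roughly left-right. Origin: centre of its underside; x across (away from robot), y along (to the robot's left), z up. Outside 212 x 358 mm, 57 mm high at the side rails. Inside 194 (x) x 340 mm (y), floor 6 mm above the counter. End walls: +y 46 mm high, -y 56 mm. Its -y half has a fixed clear pane, the +y half the sliding cover.
- fixed_pane: The clear pane, 192 (case x) x 170 mm, that always covers the case's -y half, 45 to 50 mm above the counter, from case y = -170 to 0, with an aluminium strip along its edge at y = 0. Four more macarons under it stand fixed along the sides. Origin: middle of that edge; axes as the case's.
- cover (a joint): How far the clear cover is slid open, m: 0 closed over the +y half, 0.165 open at its stop. It slides along the case's -y, over the fixed pane, with about 1.5 N of friction and stays where left. Pane 190 (case x) x 170 mm, top 54 mm above the counter; when open, its edge strip (up to 57 mm) ends at case y = 3 mm.
- cover_pull (a point): Middle of the top edge of the aluminium pull on the cover, 73 mm above the counter. The pull is an upright blade, 70 mm long along the case's x, 10 mm thick along the case's y, 19 mm high above the pane. It moves with the cover from case y = 108 mm (closed) to -57 mm (open).
- opening (a point): Centre of the opening when the cover is fully open: case x = 0, y = 86 mm, 46 mm above the counter. The opening is 192 mm wide (case x) and runs from the edge strip of the fixed pane at case y = 0 (3 mm with the cover) to the end wall at y = 170 mm.
- tongs: Rigid steel pastry tongs, 226 mm long, up to 46 mm wide, 16 mm high, 55 to 100 g, flat on the case's floor along its y, bow towards +y, tips under the fixed pane. Origin: underside, middle of length and width; x along the length from tips to bow, z up. The sides taper evenly: 46 mm wide near the tips, 40 mm at the middle, 34 mm near the bow.
- tongs_bow (a point): The bow end of the tongs (tongs x = +113 mm, 8 mm above their underside).
- tongs_tips (a point): The tip end of the tongs (tongs x = -113 mm, 8 mm above their underside).
- macaron_0: A pink macaron lying loose in the case beside the tongs, one of four whose colours swap places (two near case y = 140 mm, two under the fixed pane near y = -36 mm, at x = 70 and -70 mm), 47 mm across, 28 mm high. Origin: centre of its underside.
- macaron_1: A yellow macaron lying loose in the case beside the tongs, one of four whose colours swap places (two near case y = 140 mm, two under the fixed pane near y = -36 mm, at x = 70 and -70 mm), 47 mm across, 28 mm high. Origin: centre of its underside.
- macaron_2: A red macaron lying loose in the case beside the tongs, one of four whose colours swap places (two near case y = 140 mm, two under the fixed pane near y = -36 mm, at x = 70 and -70 mm), 47 mm across, 28 mm high. Origin: centre of its underside.
- macaron_3: An orange macaron lying loose in the case beside the tongs, one of four whose colours swap places (two near case y = 140 mm, two under the fixed pane near y = -36 mm, at x = 70 and -70 mm), 47 mm across, 28 mm high. Origin: centre of its underside.

How it is judged:
By the outcome, as a careful person would: the job done as asked, in the order asked, and still so for the second after the job is handed in, while the arm keeps its last pose, push and grip.
It also fails if it takes over 51 s, if anything falls off the work surface, if the arm or the gripper's body presses on something with over 40 N, if the wrist force passes 120 N, or if a joint passes its speed limit or range.

### The arm

A 7-joint arm with a two-finger parallel gripper is mounted at the origin on the work surface; the furniture and walls round the work are solid. World frame = base frame: x ahead of the robot, y to its left, z up, the work surface at z = 0. Lengths are in m, angles in rad, forces in N, time in s.
With the tool pointing down it reaches from about 0.4 to 0.85 m from the base axis. Payload 10.4 kg.
Tool frame: the origin (TCP) lies midway between the tips of the shut fingers; the grasp point (between the pads) lies 19 mm behind it; z points along the fingers, y is the line along which they close (so a half turn about z gives the same grasp; the last joint's range is limited). The gripper opens to 87 mm and grips with 3 to 60 N. Pads are 19 mm wide; open, the fingers measure 117 mm over their backs; the gripper's body (75 mm by 190 mm) begins 51 mm behind the grasp point.
Start: joints at [-1.216, 0.332, -0.065, 1.46, 0.022, 1.35, -0.088], TCP at [0.231, 0.581, 0.223] pointing down, gripper open.
Joint ranges: [-2.6, 2.6], [-0.5, 2.12], [-1.47, 1.34], [0.16, 2.42], [-1.27, 4.41], [0.06, 2.06], [-2.6, 2.6]. Speed limits (rad/s): [2.22, 2.22, 2.79, 2.79, 3.14, 3.14, 3.14].

### API

Orientations are given as a unit quaternion [w, x, y, z].
In Python, from cell import env, capture, get_calibration, job gives the robot as it stands.
- The arm moves only by the tool carry_out, never from a script. Its argument "increments" is a list of rows, each a list of 3 entries, a list of its own where there are three numbers: the shift along the tool's x, y, z in m, then the turn, a rotation vector about the tool's x, y, z in degrees, then the opening, from 0 (shut) to 1 (fully open). In form: [[[x, y, z], [wx, wy, wz], hand], ...]. A call has 1 to 12 rows; each row is the pose to reach, as a shift and turn from the pose commanded when the call began, along the tool's axes at that moment; what a row does not reach only later rows make up. A row lasts 1/12 s, in which the tool goes at most 41.7 mm and 7.16 degrees, less where a joint would pass 70% of its speed; a pose out of reach is approached as far as the arm can. A call with a gripper value outside its range is refused whole. The fingers move at their own pace and stop on an object; "force" is the grip in N (left out, the last holds). Time passes only in rows, so rows that repeat a pose let the fingers close. It gives the time, the measured TCP pose, the force, the opening and the grip force at its end, in the units of the state.
- env.observe(): the state, without advancing time (a new reading comes with each control period).
- capture(name): name is "scene" or "top" or "wrist"; returns (picture, depth): 400x640x3 uint8, red, green, blue; 400x640 float32, m along the optical axis (not along the pixel's ray), 0 where there is no reading.
- get_calibration(name): a dict with "intrinsics" (3x3 intrinsics, pixels), "D" ([k1, k2, p1, p2, k3] as OpenCV has them; the pictures are not rectified), "R" (3x3) and "t" (3): a world point X has camera coordinates R X + t. Camera axes: x right, y down, z forward; pixel columns grow to the right and rows downward; lengths in m; the calibration is good to about 2 mm. A picture is of the moment at which its call begins: read the wrist's pose just before it. get_calibration takes no time and is no camera call; for the wrist camera it gives the pose at the moment of the call.
- job.finish_job(): hands the job in; it is judged then, once.
The state is a dict: "t": time; "q": joint angles; "qd": joint speeds; "tau": joint torques, N m; "eef_pos": TCP position; "tcp_rot": TCP orientation; "ft_force": force on the tool from outside, world axes, zero at the start; "wrist_torque": the same for the moment, N m; "grip_width": finger opening in m; "gripper_force": force on a finger pad.
Only numpy, scipy, OpenCV 4.12 (cv2) and the standard library are available. Lean on these libraries where they do the work, as an engineer would, in place of code of your own. Each camera call takes 0.05 s, during which the arm holds its last target. There are 200 camera calls.

## Working session

There is one attempt and no reset: what is moved stays moved. The work goes in short steps, Python scripts to look and compute and a tool call to move; the robot and the scene stay as the last step left them, time stands still between calls to the robot, and variables do not carry over. Pictures are saved under pics/ and viewed, at most 10 in all, crops included, and the job is handed in when it is done.

Besides the shell and the picture viewer there is one more tool, called after "Request:" by a JSON object that holds its "method" and its "body", one argument or row to a line. carry_out: Moves the arm, as the interface text tells. Its arguments: {"type":"object","properties":{"increments":{"type":"array","items":{"type":"array"}},"force":{"type":"number"}},"required":["increments"]}

```bash
mkdir -p pics; ls; python3 - <<'E'
from cell import env,capture,get_calibration
import cv2,numpy as np
s=env.observe();print({k:np.round(v,3).tolist() for k,v in s.items()})
for n in("top","scene"):
    im,d=capture(n);cv2.imwrite(f"pics/{n}0.png",im[:,:,::-1]);np.savez(f"{n}0.npz",im=im,d=d)
    c=get_calibration(n);print(n,c)
E
```

```text
pics
{'t': 0.0, 'q': [-1.216, 0.333, -0.065, 1.461, 0.022, 1.35, -0.089], 'qd': [0.002, -0.0, 0.001, -0.001, -0.001, 0.0, 0.0], 'tau': [-0.0, -62.327, 0.025, -38.989, -0.061, 0.04, 0.0], 'eef_pos': [0.23, 0.581, 0.222], 'tcp_rot': [-0.0, 0.188, 0.982, -0.001], 'ft_force': [-0.02, 0.417, 0.861], 'wrist_torque': [0.022, 0.028, 0.054], 'gripper_force': 0.0, 'grip_width': 0.087}
top {'intrinsics': array([[512.0171256 ,   0.        , 333.29888565],
       [  0.        , 512.0171256 , 204.14659699],
       [  0.        ,   0.        ,   1.        ]]), 'D': array([-0.04409152,  0.        ,  0.        ,  0.        ,  0.        ]), 'R': array([[-0.01744226, -0.99959617, -0.0224334 ],
       [-0.9820954 ,  0.02133749, -0.18717192],
       [ 0.18757501,  0.01876704, -0.98207098]]), 't': array([0.06472304, 0.48377677, 0.84422165])}
scene {'intrinsics': array([[371.26724983,   0.        , 322.41106134],
       [  0.        , 371.26724983, 197.1468309 ],
       [  0.        ,   0.        ,   1.        ]]), 'D': array([-0.07193845,  0.        ,  0.        ,  0.        ,  0.        ]), 'R': array([[ 0.77713909, -0.62930657,  0.00529771],
       [-0.43255901, -0.54024941, -0.72181943],
       [ 0.4571078 ,  0.55866252, -0.69206116]]), 't': array([-0.32455464,  0.27156048,  0.68083121])}
```

View pics/top0.png

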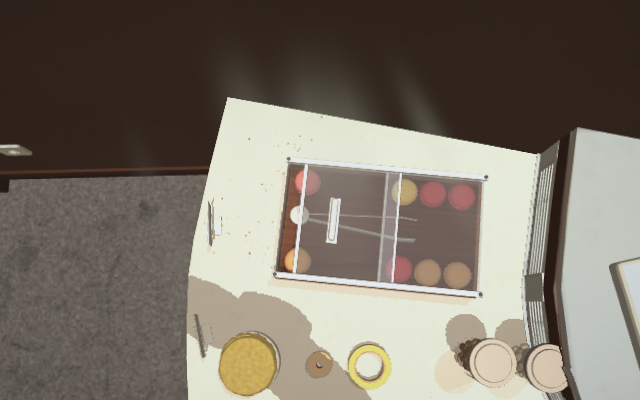

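View pics/scene0.png

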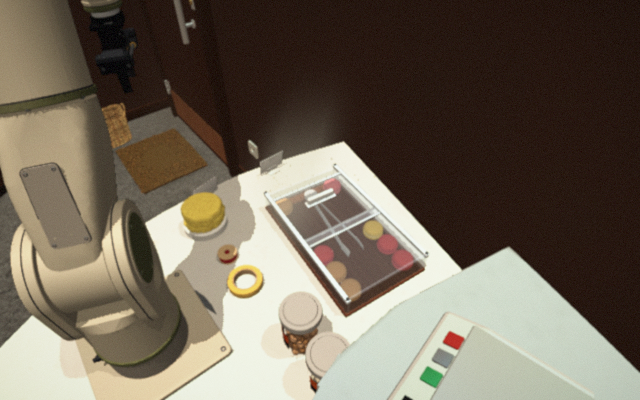

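The top view shows the case with corner screws near (289,159), (486,177), (480,295) and (275,274). The pull is near (333,220), the tongs bow at about (299,215), and the tips at about (416,219) and (414,240). The scene view agrees. I'll zoom in to refine these.

```bash
cat >h.py <<'E'
import numpy as np,cv2
from cell import env,capture,get_calibration
from scipy.spatial.transform import Rotation as Rn
def ray(c,px,z):
    u=cv2.undistortPoints(np.array(px,float).reshape(-1,1,2),c["intrinsics"],c["D"]).reshape(-1,2)
    d=np.c_[u,np.ones(len(u))]@c["R"]; o=-c["R"].T@c["t"]
    return o+d*((z-o[2])/d[:,2])[:,None]
def proj(c,X):
    return cv2.projectPoints(np.array(X,float).reshape(-1,1,3),cv2.Rodrigues(c["R"])[0],c["t"],c["intrinsics"],c["D"])[0].reshape(-1,2)
E
python3 - <<'E'
from h import *
c=get_calibration("top");im=np.load("top0.npz")["im"]
print(-c["R"].T@c["t"])
P=ray(c,[(289,159),(486,177),(480,295),(275,274)],.057);print(P.round(4))
L=lambda a,b:np.linalg.norm(P[a]-P[b])
print(L(0,1),L(1,2),L(2,3),L(3,0),P.mean(0))
print(ray(c,[(336,198),(330,243)],.073).round(4))
cr=im[145:310,260:500][:,:,::-1]
cv2.imwrite("pics/crop.png",cv2.resize(cr,None,fx=3.3,fy=3.3,interpolation=cv2.INTER_CUBIC))
E
```

```text
[0.31788898 0.03853078 0.92108698]
[[ 0.5651  0.1313  0.057 ]
 [ 0.525  -0.2102  0.057 ]
 [ 0.3241 -0.1858  0.057 ]
 [ 0.3655  0.1552  0.057 ]]
0.34377631672498304 0.20234574996219784 0.34343926841640926 0.20106171439243684 [ 0.44495615 -0.02737574  0.057     ]
[[0.4903 0.05   0.073 ]
 [0.4142 0.0614 0.073 ]]
```

View pics/crop.png

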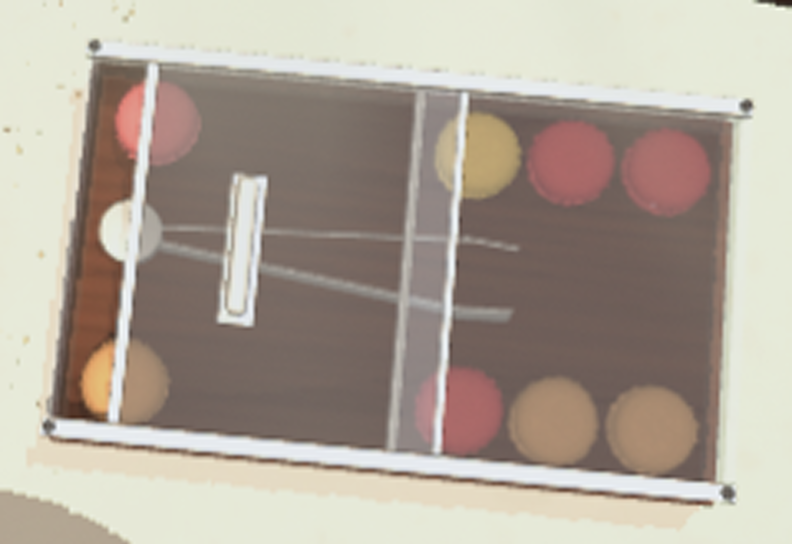

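```bash
cat >>h.py <<'E'
th=np.radians(6.8);C=np.array([.445,-.0274,0])
ex=np.array([np.cos(th),-np.sin(th),0]);ey=np.array([np.sin(th),np.cos(th),0]);ez=np.array([0,0,1.])
W=lambda x,y,z:C+x*ex+y*ey+z*ez
Cs=lambda P:np.c_[(np.atleast_2d(P)-C)@ex,(np.atleast_2d(P)-C)@ey,np.atleast_2d(P)[:,2]]
# tool orientation: y=+ex, z=down, x=ey ... tilt a(deg) about case x (bow/+y side up)
def Rt(a=0):
    return Rn.from_rotvec(np.radians(a)*ex).as_matrix()@np.c_[np.cross(ex,-ez),ex,-ez]
def st():
    s=env.observe();q=np.array(s["tcp_rot"]);return s,Rn.from_quat(q[[1,2,3,0]]).as_matrix(),np.array(s["eef_pos"])
def inc(p,R):
    s,R0,p0=st()
    print("shift",(R0.T@(p-p0)).round(4),"turn",np.degrees(Rn.from_matrix(R0.T@R).as_rotvec()).round(2))
E
python3 - <<'E'
from h import *
print(np.round(Rt(),3)); inc(W(-.002,.112,.15),Rt())
R=Rt();R[:,:2]*=-1;inc(W(-.002,.112,.15),R)
E
```

```text
[[ 0.118  0.993  0.   ]
 [ 0.993 -0.118  0.   ]
 [ 0.     0.    -1.   ]]
shift [-0.3931 -0.3782  0.0723] turn [-6.000e-02  5.000e-02  7.516e+01]
shift [-0.3931 -0.3782  0.0723] turn [-5.0000e-02 -6.0000e-02 -1.0484e+02]
```

Request:
{"method": "carry_out", "body": {
  "increments": [
    [[-0.393,-0.378,0.072],[0,0,75.2],0],
    [[-0.393,-0.378,0.072],[0,0,75.2],0],
    [[-0.393,-0.378,0.072],[0,0,75.2],0],
    [[-0.393,-0.378,0.072],[0,0,75.2],0],
    [[-0.393,-0.378,0.072],[0,0,75.2],0],
    [[-0.393,-0.378,0.072],[0,0,75.2],0],
    [[-0.393,-0.378,0.072],[0,0,75.2],0],
    [[-0.393,-0.378,0.072],[0,0,75.2],0],
    [[-0.393,-0.378,0.072],[0,0,75.2],0],
    [[-0.393,-0.378,0.072],[0,0,75.2],0],
    [[-0.393,-0.378,0.072],[0,0,75.2],0],
    [[-0.393,-0.378,0.072],[0,0,75.2],0]
  ]
}}

```text
t: 1.1
eef_pos: [0.4361, 0.1277, 0.1568]
tcp_rot: [-0.0, 0.75, 0.662, 0.0]
ft_force: [1.8, -0.0, 1.1]
grip_width: 0.0151
gripper_force: 0.0
```

```bash
python3 - <<'E'
from h import *
s,R,p=st();print(s["t"],p,Cs(p),s["q"],s["grip_width"]); inc(W(-.002,.112,.15),Rt())
E
```

```text
1.1 [0.43607515 0.12772665 0.1568497 ] [[-0.02722968  0.15297868  0.1568497 ]] [-0.7650708  -0.0102859   0.38112733  1.99620612  0.00381346  1.15468095
 -0.50944911] 0.015134967632547682
shift [-0.0408  0.0254  0.0068] turn [ 0.   -0.02 -0.3 ]
```

Request:
{"method": "carry_out", "body": {
  "increments": [
    [[-0.02,0.012,0.004],[0,0,0],0],
    [[-0.02,0.012,0.004],[0,0,0],0],
    [[-0.02,0.012,0.004],[0,0,0],0],
    [[-0.02,0.012,0.004],[0,0,0],0]
  ]
}}

```text
t: 1.43
eef_pos: [0.445, 0.1092, 0.153]
tcp_rot: [-0.0, 0.748, 0.664, -0.0]
ft_force: [0.3, 0.2, -0.1]
grip_width: 0.0009
gripper_force: 0.0
```

```bash
python3 - <<'E'
from h import *
s,R,p=st();print(s["t"],p,Cs(p),s["grip_width"]); inc(W(-.002,.112,.062),Rt())
c=get_calibration("wrist");im,d=capture("wrist");cv2.imwrite("pics/w1.png",im[:,:,::-1]);np.savez("w1.npz",im=im,d=d,**c)
print(proj(c,[W(*v) for v in [(-.101,.172,.057),(.101,.172,.057),(-.101,0,.057),(.101,0,.057),(-.037,.083,.073),(.033,.083,.073)]]).round(0))
E
```

```text
1.4333 [0.44500706 0.1092368  0.15298599] [[-0.01617133  0.13567646  0.15298599]] 0.0008682233740510639
shift [-0.0237  0.0142  0.091 ] turn [-0.03 -0.01 -0.01]
[[225. 161.]
 [450. 161.]
 [239. 324.]
 [430. 323.]
 [297. 260.]
 [373. 260.]]
```

View pics/w1.png

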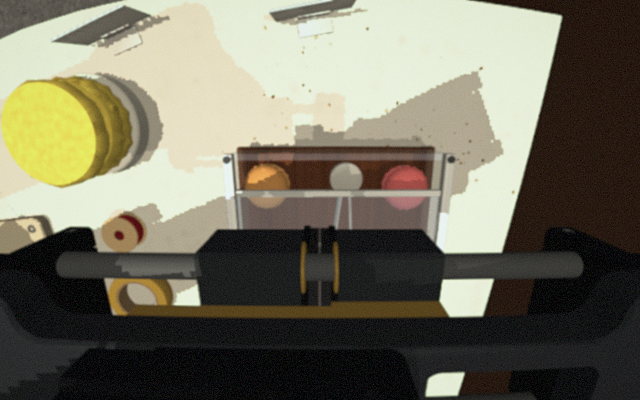

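The wrist view shows the case corner screws at (227,159) and (451,159), within 2 px of my prediction, and the bow at (346,177). I'll descend behind the pull.

Request:
{"method": "carry_out", "body": {
  "increments": [
    [[-0.021,0.014,0.04],[0,0,0],0],
    [[-0.021,0.014,0.07],[0,0,0],0],
    [[-0.021,0.014,0.09],[0,0,0],0],
    [[-0.021,0.014,0.091],[0,0,0],0],
    [[-0.021,0.014,0.091],[0,0,0],0]
  ]
}}

```text
t: 1.9
eef_pos: [0.456, 0.0868, 0.0618]
tcp_rot: [-0.0, 0.747, 0.664, -0.001]
ft_force: [0.2, 0.2, 1.0]
grip_width: 0.0006
gripper_force: 0.0
```

```bash
python3 - <<'E'
from h import *
s,R,p=st();print(s["t"],p,Cs(p),s["ft_force"]);inc(W(-.002,-.035,.062),Rt())
E
```

```text
1.9 [0.45598738 0.08682657 0.06178718] [[-0.00261479  0.114724    0.06178718]] [0.22722171 0.21292239 1.0177905 ]
shift [-1.497e-01  5.000e-04 -1.000e-04] turn [-0.1   0.06  0.06]
```

Request:
{"method": "carry_out", "body": {
  "increments": [
    [[-0.012,0,0],[0,0,0],0],
    [[-0.025,0,0],[0,0,0],0],
    [[-0.04,0,0],[0,0,0],0],
    [[-0.055,0,0],[0,0,0],0],
    [[-0.07,0,0],[0,0,0],0],
    [[-0.085,0,0],[0,0,0],0],
    [[-0.1,0,0],[0,0,0],0],
    [[-0.115,0,0],[0,0,0],0],
    [[-0.13,0,0],[0,0,0],0],
    [[-0.14,0,0],[0,0,0],0],
    [[-0.147,0,0],[0,0,0],0],
    [[-0.15,0,0],[0,0,0],0]
  ]
}}

```text
t: 2.9
eef_pos: [0.4391, -0.064, 0.0628]
tcp_rot: [0.0, 0.748, 0.663, 0.001]
ft_force: [1.1, 2.1, 1.1]
grip_width: 0.0001
gripper_force: 0.8
```

```bash
python3 - <<'E'
from h import *
s,R,p=st();print(s["t"],p,Cs(p),s["ft_force"])
E
```

```text
2.9 [ 0.43914798 -0.06404287  0.06281878] [[-0.00147219 -0.03707801  0.06281878]] [1.11602104 2.09988563 1.12192513]
```

Contact made at about 2 N, which matches the cover's friction. I'll creep on to the stop.

Request:
{"method": "carry_out", "body": {
  "increments": [
    [[-0.002,0,0],[0,0,0],0],
    [[-0.004,0,0],[0,0,0],0],
    [[-0.006,0,0],[0,0,0],0],
    [[-0.008,0,0],[0,0,0],0]
  ]
}}

```text
t: 3.23
eef_pos: [0.4385, -0.0667, 0.0623]
tcp_rot: [-0.002, 0.747, 0.665, 0.002]
ft_force: [1.8, 24.7, 3.2]
grip_width: 0.0006
gripper_force: 12.4
```

```bash
python3 - <<'E'
from h import *
s,R,p=st();print(s["t"],p,Cs(p),s["ft_force"])
E
```

```text
3.2333 [ 0.43852819 -0.06669515  0.06229645] [[-0.00177358 -0.03978501  0.06229645]] [ 1.8101439  24.74485168  3.16671658]
```

At the stop (25 N). I'll back off and rise to look.

Request:
{"method": "carry_out", "body": {
  "increments": [
    [[0.012,0,0],[0,0,0],0],
    [[0.014,0,0],[0,0,0],0],
    [[0.016,0,-0.04],[0,0,0],0],
    [[0,0,-0.08],[0,0,0],0.3],
    [[-0.02,0,-0.12],[0,0,0],0.6],
    [[-0.04,0,-0.15],[0,0,0],0.7],
    [[-0.04,0,-0.15],[0,0,0],0.7],
    [[-0.04,0,-0.15],[0,0,0],0.7]
  ]
}}

```text
t: 3.9
eef_pos: [0.4338, -0.1119, 0.2135]
tcp_rot: [0.001, 0.749, 0.663, 0.001]
ft_force: [-0.3, 0.5, -1.3]
grip_width: 0.0258
gripper_force: 0.0
```

```bash
python3 - <<'E'
from h import *
s,R,p=st();print(s["t"],p,Cs(p),s["ft_force"],s["grip_width"])
c=get_calibration("wrist");im,d=capture("wrist");cv2.imwrite("pics/w2.png",im[:,:,::-1]);np.savez("w2.npz",im=im,d=d,**c)
print(proj(c,[W(*v) for v in [(-.101,.172,.057),(.101,.172,.057),(-.101,0,.057),(.101,0,.057)]]).round(0))
im,d=capture("top");np.savez("top2.npz",im=im,d=d)
cv2.imwrite("pics/top2.png",cv2.resize(im[145:310,260:500][:,:,::-1],None,fx=3.3,fy=3.3,interpolation=cv2.INTER_CUBIC))
E
```

```text
3.9 [ 0.43382539 -0.11191657  0.21354968] [[-0.00108891 -0.08524515  0.21354968]] [-0.34449447  0.49183769 -1.3436061 ] 0.025771446815328496
[[212. -79.]
 [426. -80.]
 [224. 107.]
 [415. 107.]]
```

View pics/w2.png

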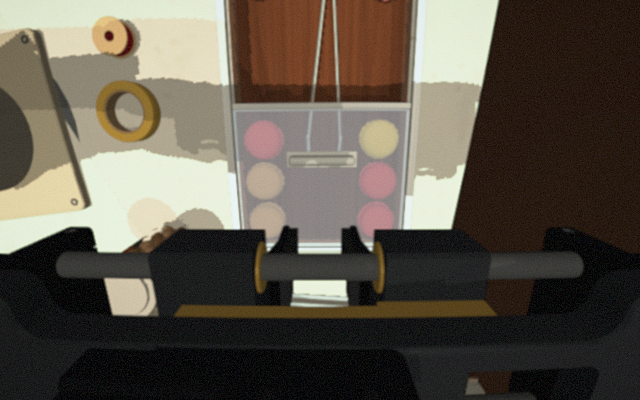

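View pics/top2.png

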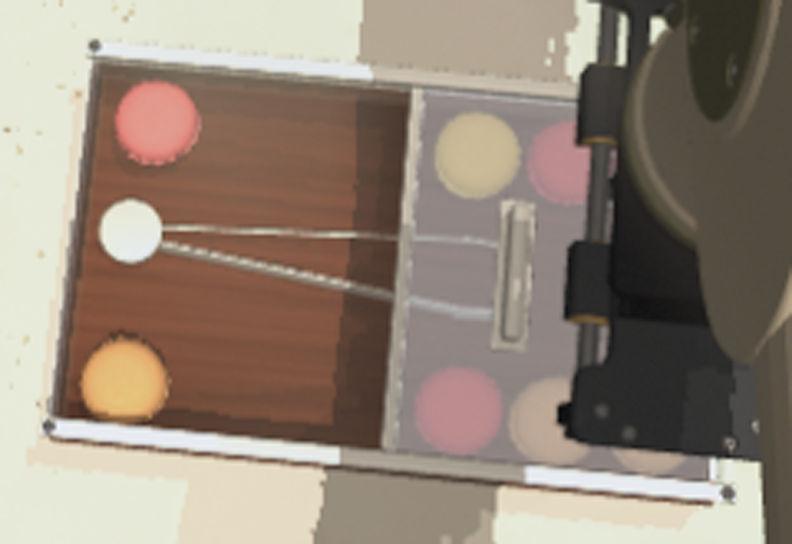

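The cover is fully open: its strip and the pane strip coincide at about (400,250) in the crop. The bow disc is at crop (130,231), and the arms form a V reaching tips at (518,248) and (512,315) in the first crop. Next I'll compute the tongs' axis.

```bash
python3 - <<'E'
from h import *
c=get_calibration("top")
px=lambda l:[(260+u/3.3,145+v/3.3) for u,v in l]
f=np.load("top2.npz");im=f["im"]
m=np.zeros(im.shape[:2],np.uint8);m[200:230,285:312]=1
hsv=cv2.cvtColor(im,cv2.COLOR_RGB2HSV);k=((hsv[...,1]<60)&(hsv[...,2]>150)).astype(np.uint8)*m
n,l,s,ct=cv2.connectedComponentsWithStats(k);i=1+s[1:,4].argmax();print(s[i],ct[i])
print("bow disc",Cs(ray(c,[ct[i]],.022)).round(4),"ext",Cs(ray(c,[(s[i][0],ct[i][1]),(s[i][0]+s[i][2],ct[i][1])],.022)).round(4))
print("tips",Cs(ray(c,px([(518,248),(512,315)]),.014)).round(4))
print("pane edge arms",Cs(ray(c,px([(395,237),(390,296),(280,232),(280,270)]),.018)).round(4))
print("pull",Cs(ray(c,px([(516,202),(512,346)]),.073)).round(4))
d=f["d"];P=[(299,215),(303,211),(320,216),(340,216),(345,225),(330,240)]
o=-c["R"].T@c["t"]
for p in P:
    r=ray(c,[p],0)[0]-o; X=o+r*d[p[1],p[0]]/(c["R"][2]@r); print(p,Cs(X).round(4))
# wrist view: arms
w=np.load("w2.npz");
cw={k:w[k] for k in("intrinsics","D","R","t")}
print("wrist arms",Cs(ray(cw,[(323,0),(335,0),(316,80),(337,80),(309,140),(341,140)],.018)).round(4))
g=cv2.cvtColor(w["im"],cv2.COLOR_RGB2GRAY)
for r in(20,50,80):print(r,g[r,300:352].tolist())
E
```

```text
[290 205  22  20 303] [299.65346535 214.66006601]
bow disc [[0.0096 0.1456 0.022 ]] ext [[0.008  0.1628 0.022 ]
 [0.0118 0.1237 0.022 ]]
tips [[ 0.0215 -0.0638  0.014 ]
 [-0.0153 -0.0632  0.014 ]]
pane edge arms [[ 0.0203  0.0032  0.018 ]
 [-0.0119  0.0032  0.018 ]
 [ 0.017   0.0654  0.018 ]
 [-0.0037  0.0634  0.018 ]]
pull [[ 0.0349 -0.0537  0.073 ]
 [-0.0386 -0.0569  0.073 ]]
(299, 215) [[0.009  0.1468 0.0213]]
(303, 211) [[0.0174 0.1408 0.0183]]
(320, 216) [[0.0133 0.1102 0.0066]]
(340, 216) [[0.0171 0.0742 0.0048]]
(345, 225) [[0.001  0.0635 0.0087]]
(330, 240) [[-0.0286  0.0877  0.0082]]
wrist arms [[ 0.004   0.115   0.018 ]
 [ 0.0172  0.115   0.018 ]
 [-0.0041  0.0312  0.018 ]
 [ 0.0202  0.0312  0.018 ]
 [-0.013  -0.0373  0.018 ]
 [ 0.0258 -0.0375  0.018 ]]
20 [84, 80, 73, 79, 76, 76, 80, 76, 70, 77, 79, 78, 80, 81, 88, 78, 81, 83, 80, 109, 151, 181, 158, 105, 70, 79, 80, 84, 80, 79, 72, 69, 80, 129, 178, 172, 121, 85, 82, 77, 77, 82, 77, 77, 79, 85, 80, 81, 76, 78, 76, 79]
50 [83, 85, 79, 76, 76, 81, 76, 76, 68, 77, 80, 82, 83, 81, 75, 90, 124, 176, 189, 141, 78, 56, 63, 77, 79, 89, 84, 85, 81, 78, 73, 79, 68, 72, 120, 178, 181, 135, 86, 70, 78, 80, 82, 84, 81, 82, 76, 73, 80, 74, 76, 76]
80 [88, 82, 77, 78, 74, 71, 75, 72, 75, 82, 79, 86, 95, 141, 183, 189, 132, 73, 70, 75, 81, 84, 85, 84, 82, 88, 82, 82, 80, 75, 80, 77, 76, 78, 82, 110, 161, 183, 144, 92, 76, 79, 74, 85, 86, 83, 80, 77, 76, 71, 73, 83]
```

```bash
cat >>h.py <<'E'
b=np.radians(2.0);ta=ey*np.cos(b)+ex*np.sin(b);tx=ex*np.cos(b)-ey*np.sin(b)
def Rg(a=0): # tool on tongs: x along tongs to bow, y across, tilt a bow up
    return Rn.from_rotvec(np.radians(a)*tx).as_matrix()@np.c_[ta,tx,-ez]
E
python3 - <<'E'
from h import *
print(Rg(10)[:,0]);inc(W(.009,.07,.09),Rg());inc(W(.009,.07,.011),Rg())
E
```

```text
[0.15066164 0.97321497 0.17364818]
shift [0.1537 0.0116 0.1211] turn [-0.08  0.01  1.98]
shift [0.1538 0.0117 0.2001] turn [-0.08  0.01  1.98]
```

Request:
{"method": "carry_out", "body": {
  "increments": [
    [[0.04,0.004,0.02],[0,0,2],0.7],
    [[0.08,0.008,0.05],[0,0,2],0.7],
    [[0.12,0.012,0.08],[0,0,2],0.7],
    [[0.154,0.012,0.11],[0,0,2],0.7],
    [[0.154,0.012,0.121],[0,0,2],0.7],
    [[0.154,0.012,0.121],[0,0,2],0.7],
    [[0.154,0.012,0.121],[0,0,2],0.7]
  ]
}}

```text
t: 4.58
eef_pos: [0.4612, 0.0415, 0.0885]
tcp_rot: [-0.001, 0.759, 0.652, -0.003]
ft_force: [0.4, -0.2, 0.5]
grip_width: 0.0603
gripper_force: 0.0
```

```bash
python3 - <<'E'
from h import *
s,R,p=st();print(s["t"],Cs(p),s["ft_force"],s["grip_width"]);inc(W(.009,.07,.011),Rg())
E
```

```text
4.5833 [[0.00794304 0.07035941 0.08846101]] [ 0.39436057 -0.19307096  0.52704125] 0.060312497638461596
shift [-0.0001  0.0015  0.0775] turn [-0.3   0.2   0.13]
```

Request:
{"method": "carry_out", "body": {
  "increments": [
    [[0,0.001,0.02],[0,0,0],0.7],
    [[0,0.001,0.04],[0,0,0],0.7],
    [[0,0.001,0.055],[0,0,0],0.7],
    [[0,0.001,0.067],[0,0,0],0.7],
    [[0,0.001,0.074],[0,0,0],0.7],
    [[0,0.001,0.077],[0,0,0],0.7],
    [[0,0.001,0.077],[0,0,0],0.7],
    [[0,0.001,0.077],[0,0,0],0.7]
  ]
}}

```text
t: 5.25
eef_pos: [0.4649, 0.0405, 0.0147]
tcp_rot: [0.0, 0.76, 0.65, 0.0]
ft_force: [-0.0, 0.4, 0.2]
grip_width: 0.0608
gripper_force: 0.0
```

```bash
python3 - <<'E'
from h import *
s,R,p=st();print(s["t"],Cs(p),s["ft_force"],s["grip_width"]);inc(W(.009,.07,.011),Rg())
E
```

```text
5.25 [[0.01170971 0.0697665  0.014745  ]] [-0.04394413  0.41324354  0.17794741] 0.06081480392847154
shift [ 0.0001 -0.0027  0.0037] turn [ 0.04 -0.02 -0.07]
```

Request:
{"method": "carry_out", "body": {
  "increments": [
    [[0,-0.003,0.003],[0,0,0],0.7],
    [[0,-0.003,0.004],[0,0,0],0.7],
    [[0,-0.003,0.004],[0,0,0],0.4],
    [[0,-0.003,0.004],[0,0,0],0.3],
    [[0,-0.003,0.004],[0,0,0],0.2],
    [[0,-0.003,0.004],[0,0,0],0.1],
    [[0,-0.003,0.004],[0,0,0],0],
    [[0,-0.003,0.004],[0,0,0],0],
    [[0,-0.003,0.004],[0,0,0],0]
  ],
  "force": 15
}}

```text
t: 6.0
eef_pos: [0.4616, 0.0412, 0.0102]
tcp_rot: [0.0, 0.76, 0.65, 0.0]
ft_force: [-0.2, -0.7, 1.7]
grip_width: 0.0389
gripper_force: 15.0
```

```bash
python3 - <<'E'
from h import *
s,R,p=st();print(s["t"],Cs(p),s["ft_force"],s["grip_width"],s["gripper_force"])
c=get_calibration("wrist");im,d=capture("wrist");cv2.imwrite("pics/w3.png",im[:,:,::-1])
E
```

```text
6.0 [[0.00835246 0.07008199 0.01019583]] [-0.20784121 -0.71838362  1.67286556] 0.038917997790184684 14.993854520489549
```

View pics/w3.png

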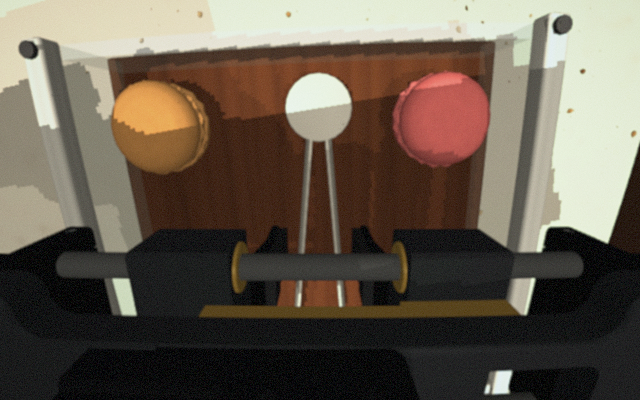

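The grip is on at 39 mm wide, 15 N, with the arms between the pads and the macarons (orange at (158,127), pink at (441,118)) untouched. I'll grip harder and tilt about the tips.

Request:
{"method": "carry_out", "body": {
  "increments": [
    [[0,0,0],[0,0,0],0],
    [[0,0,0],[0,0,0],0],
    [[0,0,-0.002],[0,0,0],0],
    [[0,0,-0.007],[0,2,0],0],
    [[-0.0005,0,-0.0115],[0,4,0],0],
    [[-0.001,0,-0.016],[0,6,0],0],
    [[-0.002,0,-0.021],[0,8,0],0],
    [[-0.003,0,-0.0255],[0,10,0],0],
    [[-0.004,0,-0.03],[0,12,0],0],
    [[-0.004,0,-0.03],[0,12,0],0],
    [[-0.004,0,-0.03],[0,12,0],0]
  ],
  "force": 45
}}

```text
t: 6.97
eef_pos: [0.4608, 0.0367, 0.04]
tcp_rot: [-0.068, 0.756, 0.646, 0.079]
ft_force: [0.0, 0.6, -1.4]
grip_width: 0.0376
gripper_force: 45.0
```

```bash
python3 - <<'E'
from h import *
s,R,p=st();print(s["t"],Cs(p),s["ft_force"],s["wrist_torque"],s["grip_width"],s["gripper_force"])
print(np.degrees(Rn.from_matrix(Rg().T@R).as_rotvec()))
t=Cs(p-R[:,0]*.1355+R[:,2]*.004);print("tip bottom",t, "top at y=0",t[0,2]-t[0,1]*R[2,0]/np.hypot(*R[:2,0])+.0165)
im,d=capture("top");cv2.imwrite("pics/t4.png",im[:,:,::-1]);im,d=capture("scene")
cv2.imwrite("pics/s4.png",cv2.resize(im[130:330,220:460][:,:,::-1],None,fx=3,fy=3,interpolation=cv2.INTER_CUBIC))
E
```

```text
6.9667 [[0.00806566 0.06552612 0.03999733]] [ 0.03732923  0.58204975 -1.35367519] [-0.30289585  0.11904735 -0.01874936] 0.03757419156178412 44.96994118443581
[-5.53751391e-03  1.19540785e+01  1.23939880e-01]
tip bottom [[ 0.00318009 -0.06611628  0.00801828]] top at y=0 0.03851635074471258
```

View pics/s4.png

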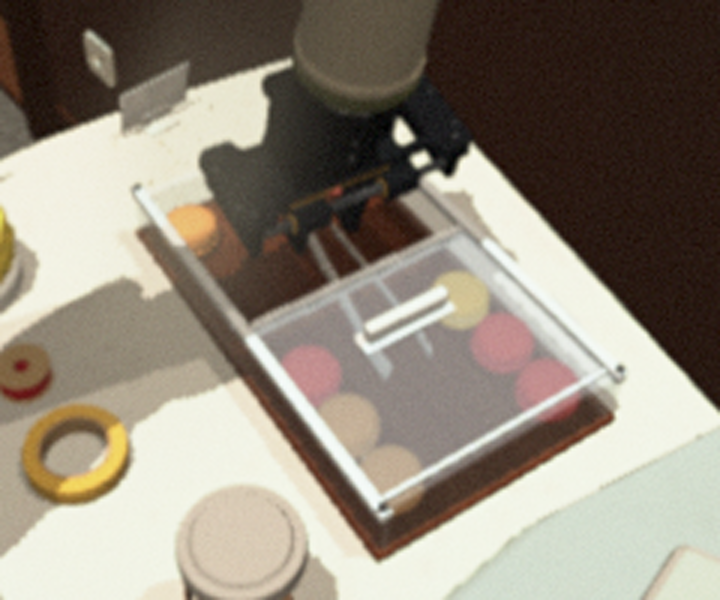

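The scene crop shows the tips at about (385,372) and (430,352), still under the pane, with the macarons in place. I'll check for slip in the grip.

```bash
python3 - <<'E'
from h import *
c=get_calibration("scene")
print(Cs(ray(c,[(220+385/3,130+375/3),(220+430/3,130+353/3)],.012)).round(4))
E
```

```text
[[-0.0168 -0.0615  0.012 ]
 [ 0.0235 -0.0626  0.012 ]]
```

No slip. I'll draw along the tongs' own axis.

Request:
{"method": "carry_out", "body": {
  "increments": [
    [[0.006,0,0],[0,0,0],0],
    [[0.014,0,0],[0,0,0],0],
    [[0.024,0,0],[0,0,0],0],
    [[0.034,0,0],[0,0,0],0],
    [[0.044,0,0],[0,0,0],0],
    [[0.052,0,0],[0,0,0],0],
    [[0.055,0,0],[0,0,0],0],
    [[0.055,0,0],[0,0,0],0]
  ]
}}

```text
t: 7.73
eef_pos: [0.4692, 0.0915, 0.0517]
tcp_rot: [-0.068, 0.755, 0.648, 0.08]
ft_force: [0.2, -0.8, -1.6]
grip_width: 0.0376
gripper_force: 45.0
```

```bash
python3 - <<'E'
from h import *
s,R,p=st();print(s["t"],Cs(p),s["ft_force"],s["wrist_torque"],s["grip_width"])
print(np.degrees(Rn.from_matrix(Rg().T@R).as_rotvec()))
t=Cs(p-R[:,0]*.1355+R[:,2]*.004);print("tip bottom",t, "top at y=0",t[0,2]-t[0,1]*R[2,0]/np.hypot(*R[:2,0])+.0165)
E
```

```text
7.7333 [[0.0099888  0.12089042 0.05170184]] [ 0.2259909  -0.79187102 -1.55250149] [-0.34338109  0.1129989   0.00723059] 0.03764087662738718
[-9.18103729e-03  1.20163313e+01 -4.72510034e-02]
tip bottom [[ 0.00550602 -0.01073147  0.01957969]] top at y=0 0.038363927573388204
```

Request:
{"method": "carry_out", "body": {
  "increments": [
    [[0.006,0,0],[0,0,0],0],
    [[0.014,0,0],[0,0,0],0],
    [[0.024,0,0],[0,0,0],0],
    [[0.034,0,0],[0,0,0],0],
    [[0.044,0,0],[0,0,0],0],
    [[0.052,0,0],[0,0,0],0],
    [[0.055,0,0],[0,0,0],0],
    [[0.055,0,0],[0,0,0],0]
  ]
}}

```text
t: 8.4
eef_pos: [0.4775, 0.1446, 0.0631]
tcp_rot: [-0.068, 0.755, 0.647, 0.08]
ft_force: [0.8, -0.8, -0.9]
grip_width: 0.0374
gripper_force: 45.0
```

```bash
python3 - <<'E'
from h import *
s,R,p=st();print(s["t"],Cs(p),s["ft_force"],s["wrist_torque"],s["grip_width"])
t=Cs(p-R[:,0]*.1355+R[:,2]*.004);print("tip bottom",t);print(R[2].round(3))
E
```

```text
8.4 [[0.01191413 0.17460425 0.06313121]] [ 0.7943602  -0.7961011  -0.93372897] [-0.32484201  0.13124643 -0.01797184] 0.03743219282008372
tip bottom [[0.00740992 0.04298245 0.03101172]]
[ 0.208  0.    -0.978]
```

The tips are clear of the pane edge. I'll lift vertically, then move sideways clear of the case.

Request:
{"method": "carry_out", "body": {
  "increments": [
    [[0.003,0,-0.012],[0,0,0],0],
    [[0.006,0,-0.03],[0,0,0],0],
    [[0.011,0,-0.05],[0,0,0],0],
    [[0.016,0,-0.075],[0,0,0],0],
    [[0.022,0,-0.1],[0,0,0],0],
    [[0.03,0,-0.125],[0,0,0],0],
    [[0.045,0,-0.15],[0,0,0],0],
    [[0.065,0,-0.17],[0,0,0],0],
    [[0.09,0,-0.185],[0,0,0],0],
    [[0.115,0,-0.19],[0,0,0],0],
    [[0.135,0,-0.19],[0,0,0],0],
    [[0.15,0,-0.19],[0,0,0],0]
  ]
}}

```text
t: 9.4
eef_pos: [0.494, 0.2509, 0.2806]
tcp_rot: [-0.068, 0.755, 0.647, 0.08]
ft_force: [-0.3, -0.4, -1.5]
grip_width: 0.0378
gripper_force: 45.0
```

Request:
{"method": "carry_out", "body": {
  "increments": [
    [[0.01,0,0],[0,0,0],0],
    [[0.02,0,0],[0,0,0],0],
    [[0.025,0,0],[0,0,0],0],
    [[0.025,0,0],[0,0,0],0],
    [[0.025,0,0],[0,0,0],0],
    [[0.025,0,0],[0,0,0],0],
    [[0.025,0,0],[0,0,0],0]
  ]
}}

```text
t: 9.98
eef_pos: [0.4978, 0.2727, 0.2851]
tcp_rot: [-0.068, 0.756, 0.646, 0.079]
ft_force: [0.0, 0.1, -0.6]
grip_width: 0.0376
gripper_force: 45.0
```

```bash
python3 - <<'E'
from h import *
s,R,p=st();print(s["t"],Cs(p),s["ft_force"],s["qd"],s["grip_width"],s["gripper_force"])
t=Cs(p-R[:,0]*.1355+R[:,2]*.004);print("tip bottom",t)
ims=[capture(n)[0][:,:,::-1] for n in("top","scene")]
cv2.imwrite("pics/end.png",np.vstack([cv2.resize(i[:, :480],(720,600))[::2] if 0 else cv2.resize(i[:,100:540],(440,400))[:300] if k==0 else i[60:360,100:540] for k,i in enumerate(ims)]))
E
```

```text
9.9833 [[0.01687153 0.30426565 0.2851331 ]] [ 0.03995084  0.07888259 -0.6000162 ] [-0.00077807 -0.00104913 -0.00309509 -0.00179944 -0.00081338 -0.00011244
 -0.00247126] 0.037641155503278 44.9698838814129
tip bottom [[0.01201473 0.17264554 0.25305803]]
```

View pics/end.png

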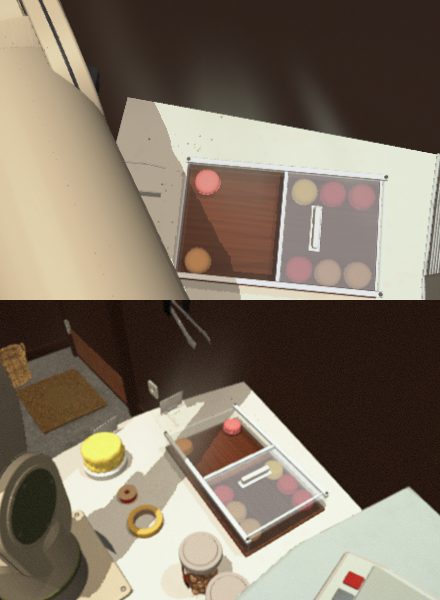

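The pictures show the cover open (strips aligned near (281,225)), all macarons in place, and the tongs held high at about (195,330) in the scene half. The arm is steady, so I'll hand in.

```bash
python3 -c "
from cell import job
print(job.finish_job())"
```

```text
the job is handed in; nothing more can be done
None
```

I slid the cover fully open and drew the tongs out on the slant without touching the pane or moving the macarons; the job is handed in with the tongs held steady beside the case, about 25 cm above the counter at their lowest point.

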